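Unlock the finds case with its T-key and open the lid

ROBOT

A 6-joint arm with a two-finger parallel gripper is mounted at the origin on the work surface. World frame = base frame: x ahead of the robot, y to its left, z up, the work surface at z = 0. Lengths are in m, angles in rad, forces in N, time in s.
With the tool pointing down it reaches from about 0.375 to 0.9 m from the base axis. Payload 3.1 kg.
Tool frame: the origin (TCP) lies at the very end of the fingers, on their centre line; the grasp point (between the pads) lies 19 mm behind it; z points along the fingers, y is the line along which they close (so a half turn about z gives the same grasp; the last joint's range is limited). The gripper opens to 85 mm and grips with 20 to 120 N. Pads are 22 mm wide; open, the fingers measure 114 mm over their backs; the gripper's body (76 mm by 85 mm) begins 54 mm behind the grasp point. The pads swing forward as they close: fully open they stand 13 mm farther back than shut.
Start: joints at [-1.29, 0.527, 1.433, -0, 1.181, -0.178], TCP at [0.277, -0.56, 0.231] pointing down, gripper open.
Joint ranges: [-3.08, 3.08], [-0.75, 2.2], [0.22, 2.44], [-1.43, 4.57], [0, 2.65], [-2.85, 2.85]. Speed limits (rad/s): [2.79, 2.79, 3.14, 3.14, 3.14, 3.14].

INTERFACE

Orientations are given as a unit quaternion [x, y, z, w].
In Python, from station import manip, vision gives the robot as it stands.
- The arm moves only by the tool drive_tool, never from a script. Its argument "deltas" is a list that holds one entry, the list of rows, each a list of 4 numbers: the shift along the tool's x, y, z in mm, then the turn about the tool's z in rad. A call has 1 to 5 rows; each row is the pose to reach, as a shift and turn from the pose commanded when the call began, along the tool's axes at that moment; what a row does not reach only later rows make up. A row lasts 1/12 s, in which the tool goes at most 41.7 mm and 7.16 degrees, less where a joint would pass 70% of its speed; a pose out of reach is approached as far as the arm can. A call with a gripper value outside its range is refused whole. "jaw" is the finger opening in mm, from 0 to 85.4, set as the call begins (left out, the last holds). The fingers move at their own pace and stop on an object; "force" is the grip in N (left out, the last holds). Time passes only in rows, so rows that repeat a pose let the fingers close. It gives the time, the measured TCP pose, the force, the opening and the grip force at its end, in the units of the state.
- manip.sense(): the state, without advancing time (a new reading comes with each control period).
- vision.snapshot(name): name is "scene" or "top" or "wrist"; returns the picture (400x640x3 uint8, red, green, blue); there is no depth.
- vision.camera_model(name): a dict with "camera_matrix" (3x3 intrinsics, pixels), "rvec" (rotation vector, rad) and "tvec" (3), from world to camera coordinates, as OpenCV has them. Camera axes: x right, y down, z forward; pixel columns grow to the right and rows downward; lengths in m; the calibration is good to about 2 mm. A picture is of the moment at which its call begins: read the wrist's pose just before it. camera_model takes no time and is no camera call; for the wrist camera it gives the pose at the moment of the call.
- manip.sign_off(): hands the job in; it is judged then, once.
The state is a dict: "t": time; "q": joint angles; "qd": joint speeds; "tau": joint torques, N m; "tcp_pos": TCP position; "tool_rot": TCP orientation; "force": force on the tool from outside, world axes, zero at the start; "ft_torque": the same for the moment, N m; "finger_gap": opening from 0.0 (shut) to 1.0 (fully open); "gripper_force": force on a finger pad.
Only numpy, scipy, OpenCV 4.12 (cv2) and the standard library are available. Lean on these libraries where they do the work, as an engineer would, in place of code of your own. Each camera call takes 0.05 s, during which the arm holds its last target. There are 200 camera calls.

TASK

Open the finds case: take the T-handled key from the wooden tool block, seat its square end fully in the lock on the case's front deck, turn it clockwise (seen from above) as far as it will go, so that the lid pops ajar, and let go so that the lock springs back by itself. Leave the key standing in the lock, then lift the lid by its bar handle all the way open to its stop and leave it standing open; do not disturb the bottle, the jar, the pot or the scraper.

Things in the scene. Friction and masses are not known exactly. Their poses are not given: they have to be found in the camera images.
- case: fixed aluminium finds case, 260 mm deep (x), 200 wide (y), 100 high; origin at the centre of its underside, on the bench, z up; its front (-x) faces the robot, yaw within 0.35 rad. In front a solid deck 70 mm deep carries the lock; behind it a foam-lined well under a window lid whose top is level with the deck. A steel tongue on the lock reaches 8 mm over the lid's front edge and holds it shut
- lock_mouth (a point): on the lock's vertical axis, at its top, 124 mm above the bench, 88 mm in front (-x) of the case's origin; axes of the case. A brass plug 44 mm across turns in a fixed steel collar 57 mm across. In its top: a square recess 13.6 mm wide, 20 mm deep, its mouth chamfered 3 mm; at rest its sides are parallel to the case's
- lock (a joint): turn of the lock plug, rad: 0 at rest, grows clockwise from above, stop at 1.05. A spring returns it: 0.05 N m at rest, 0.16 at the stop (plus up to 0.05 of friction). Near 0.8 the tongue frees the lid. The key has 0.13 rad of play in the recess each way, so it must itself turn about 1.3 rad. Let go, plug and key swing back within 1 s
- lid (a joint): opening of the lid, rad: 0 shut, stop at 1.35. Hinged along the case's far (+x) rim, it opens upwards and away from the robot. Once the lock frees it, a spring pin pops it to about 0.13 rad (front edge 25 mm up); from there a stiff hinge lets it stay wherever it is left, and lifting it takes 1 to 3 N at the handle
- lid_handle (a point): centre of the lid's bar handle, to pinch from above: round steel bar 10 mm thick, 80 mm long along the case's y, on two end posts, its axis 35 mm above the lid's top. Measured with the lid shut: 135 mm in front of the hinge axis, 45 mm above it, 77 mm behind the lock's axis. The bar rolls between finger pads as the lid swings
- lid_hinge (a point): middle of the lid's hinge axis (parallel to the case's y), 124 mm behind the case's origin, 90.5 mm above the bench
- block: fixed wooden tool block, 62 mm (x) x 140 mm (y) x 60 mm high, origin at the centre of its underside; its long side points away from the robot within 0.25 rad, and it stands on either side of the case. Two holes along its y: a 20 mm hole at y = +32 mm where the T-key hangs, and one at y = -38 mm with the scraper
- key: steel T-key, about 150 g, hanging upright by its collar in the block. Origin at its lower tip, z up, x along the T-bar; yaw to the block 1.57 +- 0.3 rad (bar across the block). Shank 12 mm square (sides along x, y), lowest 5 mm tapered to 7; collar 30 mm wide, 50 to 56 mm above the tip. Tip 10 mm above the bench in the block, 20 mm below the lock's mouth when seated
- key_bar (a point): centre of the key's T-bar, where to pinch it from above: bar 56 mm long (key x), 12 wide (key y), 16 high, its centre 78 mm above the tip. 88 mm above the bench with the key in the block, 182 when seated in the lock; axes of the key
- scraper: bystander: scraper with a round wooden handle 22 mm thick that stands 59 mm above the block's top; origin at its lower tip, 15 mm above the bench
- bottle: bystander: amber bottle, 50 mm across, 190 mm high with a narrow neck, origin at the centre of its foot; stands in the narrow gap on one side of the case, either beside the block or beside the pot
- jar: bystander: white screw-top jar, 50 mm across, 100 mm high, origin at the centre of its foot; stands in the gap on the other side of the case
- pot: bystander: round clay pot, 124 mm across, 115 mm high, origin at the centre of its foot; stands on the side of the case away from the block
Not all that is in view belongs to the job. Of the things shaped like the key, the steel one is meant.

How it is judged:
On the way, in this order (a step that is already met when the one before it is completed fails the run):
1. the key's square end is seated in the lock (horizontal distance between key and lock_mouth below 0.006 m and z of key in the frame of lock_mouth below -0.013 m), for 0.2 s.
2. with the key in it, the lock is turned to its stop (all of step 1 and value of joint lock above 0.95 rad), for 0.2 s.
3. the key is let go, the lock has sprung back with the key still in it, and the lid has popped ajar (all of step 1 and value of joint lock below 0.12 rad and value of joint lid above 0.06 rad and contact force between the fingers and key below 0.2 N), for 0.2 s.
4. the lid is lifted open to its stop (value of joint lid above 1.2 rad), for 0.2 s.
At the end, for the whole second after the job is handed in: the lid stands open at 1.2 rad or more; the lock is back within 0.12 rad of rest; the key stands in the lock, its tip at least 13 mm below the lock's mouth and within 6 mm of its axis, leaning less than 0.3 rad and at rest; bottle, jar, pot and scraper are within 30 mm of where they started (all of step 1 and value of joint lid above 1.2 rad and value of joint lock below 0.12 rad and angle between key's own z axis and vertical below 0.3 rad and linear speed of key below 0.03 m/s and distance of each of bottle, jar, pot, scraper from where it was at the start of the episode below 0.03 m); the robot touches nothing.
It fails at once if the bottle, the jar, the pot or the scraper is shifted by more than 30 mm or tipped by more than 0.3 rad (distance of any of bottle, jar, pot, scraper from where it was at the start of the episode above 0.03 m or angle between any of bottle, jar, pot, scraper's own z axis and vertical above 0.3 rad).
It also fails if it takes over 66 s, if anything falls off the work surface, if the arm or the gripper's body presses on something with over 40 N, if the wrist force passes 120 N, or if a joint passes its speed limit or range.

## Working session

There is one attempt and no reset: what is moved stays moved. The work goes in short steps, Python scripts to look and compute and a tool call to move; the robot and the scene stay as the last step left them, time stands still between calls to the robot, and variables do not carry over. Pictures are saved under pics/ and viewed, at most 10 in all, crops included, and the job is handed in when it is done.

Besides the shell and the picture viewer there is one more tool, called after "Emit:" by a JSON object that holds its "api" and its "payload", one argument or row to a line. drive_tool: Moves the arm, as the interface text tells. Its arguments: {"type":"object","properties":{"deltas":{"type":"array"},"jaw":{"type":"number"},"force":{"type":"number"}},"required":["deltas"]}

```bash
mkdir -p pics; ls; cat > h.py <<'E'
import numpy as np,cv2
from station import manip,vision
def cam(n):
    m=vision.camera_model(n);R=cv2.Rodrigues(np.array(m['rvec'],float))[0]
    return np.array(m['camera_matrix'],float),R,np.array(m['tvec'],float).ravel()
def proj(c,P):
    K,R,t=c;P=np.atleast_2d(P);x=(P@R.T+t)@K.T;return x[:,:2]/x[:,2:]
def atz(c,uv,z):
    K,R,t=c;d=R.T@np.linalg.solve(K,[uv[0],uv[1],1.]);o=-R.T@t
    return o+d*(z-o[2])/d[2]
def snap(n,f):
    c=cam(n);im=vision.snapshot(n);cv2.imwrite('pics/'+f,im[:,:,::-1]);return c,im
E
python3 - <<'E'
from h import *
for n in('scene','top'):
    c,im=snap(n,n+'0.png');print(n,-c[1].T@c[2],c[0][0,0])
print(manip.sense())
E
```

```text
pics
scene [ 1.05686821 -0.82674846  1.09269129] 473.1267729548002
top [ 0.15174167 -0.07689921  1.90424781] 507.9241124318749
{'t': 0.1, 'q': array([-1.29051138e+00,  5.28367431e-01,  1.43375877e+00,  6.70850581e-06,
        1.18137419e+00, -1.78476191e-01]), 'qd': array([ 0.00033021, -0.00305677, -0.00193168, -0.00060398, -0.00037316,
        0.00111157]), 'tau': array([-8.25899479e-04, -4.43305421e+01, -1.78586143e+01, -3.01074770e-04,
        3.86219457e-03, -3.63733321e-06]), 'tcp_pos': array([ 0.27663898, -0.55974424,  0.2304399 ]), 'tool_rot': array([ 9.73807272e-01,  2.27373013e-01, -4.54372239e-05, -9.52790555e-04]), 'force': array([-0.6223434 , -0.08928434, -0.56184673]), 'ft_torque': array([0.06664212, 0.03542138, 0.03916844]), 'gripper_force': 0.0, 'finger_gap': 0.9994763205717374}
```

View pics/top0.png

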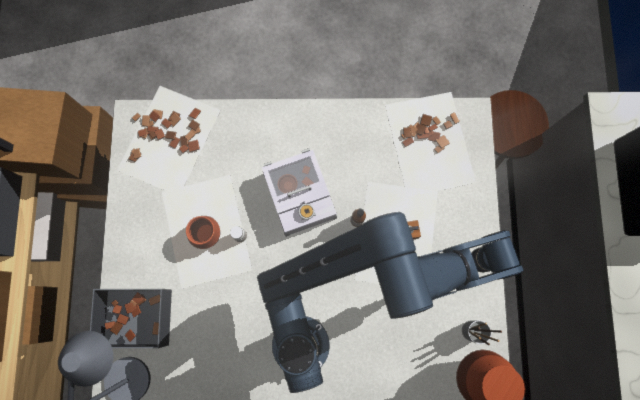

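View pics/scene0.png

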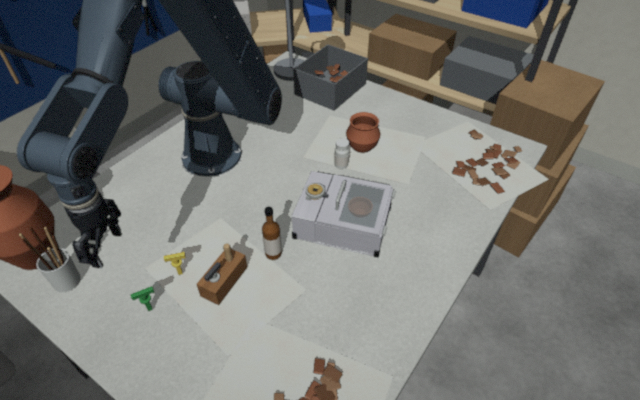

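The top picture shows the case at (300,195), its lock at (307,211), the pot at (203,231), the jar at (237,234) and the bottle at (358,217). The arm partly hides the block at (413,230).

In the scene picture, these could be taken for the key:
- a yellow T at (175,262), lying on the sheet
- a green T at (144,296), lying on the sheet
- a steel one in the block at (213,275)
- the scraper handle at (227,253), also in the block

I choose the steel one at (213,275) and will check it in a close crop.

```bash
python3 - <<'E'
import cv2,numpy as np
im=cv2.imread('pics/scene0.png')
a=cv2.resize(im[230:310,185:285],None,fx=5,fy=5,interpolation=3)
b=cv2.resize(im[165:255,285:400],None,fx=4.4444,fy=4.4444,interpolation=3)
t=cv2.imread('pics/top0.png')
cv2.imwrite('pics/c1.png',a)
cv2.imwrite('pics/c2.png',cv2.resize(t[140:245,255:365],None,fx=5,fy=5,interpolation=3))
E
```

```text
(no output)
```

View pics/c1.png

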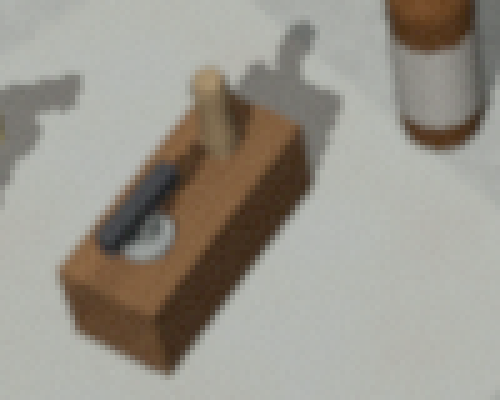

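View pics/c2.png

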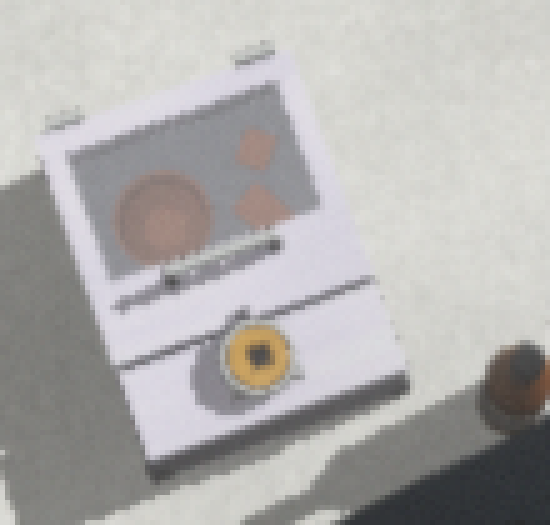

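The crops confirm it: the grey steel T stands in the block with its bar from about (207,278) to (219,264), and the wooden scraper stands behind it. The lock's square recess is at (307,211) in the top picture. Next I fit the poses.

```bash
cat >> h.py <<'E'
from scipy.optimize import least_squares
from scipy.spatial.transform import Rotation as Rn
def fit(obs,x0):
    # obs: list of (cam, local pt, uv)
    def tf(p,L):
        c,s=np.cos(p[2]),np.sin(p[2]);return np.array([p[0]+c*L[0]-s*L[1],p[1]+s*L[0]+c*L[1],L[2]])
    f=lambda p:np.concatenate([(proj(c,tf(p,np.array(L)))[0]-uv) for c,L,uv in obs])
    r=least_squares(f,x0,loss='soft_l1');return r.x,f(r.x).reshape(-1,2),tf
E
python3 - <<'E'
from h import *
T=cam('top');S=cam('scene')
t=lambda u,v:np.array([255+u/5,140+v/5]); s=lambda u,v:np.array([185+u/5,230+v/5])
o=[(T,(-.088,0,.124),t(261,355)),(T,(-.13,.1,.1),t(150,462)),(T,(-.13,-.1,.1),t(407,378)),(T,(.13,.1,.1),t(42,145)),(T,(.13,-.1,.1),t(293,60)),(T,(-.011,0,.1355),t(222,252)),(S,(-.088,0,.124),np.array([315.5,189.5]))]
p,r,tf=fit(o,[.5,0,.2]);print('case',p,r.round(1).tolist());
for n,L in(('lock',(-.088,0,.124)),('handle',(-.011,0,.1355)),('hinge',(.124,0,.0905))):print(n,tf(p,L))
for sg in(0,3.14):
  o=[(S,(a*.031,b*.07,z),q) for a,b,z,q in((-1,1,.06,s(62,270)),(1,1,.06,s(155,318)),(1,-1,.06,s(303,127)),(1,1,0,s(170,372)),(1,-1,0,s(310,185)))]
  b,r,tf=fit(o,[.4,-.35,1.6]) if sg==0 else fit([(c,(-L[0],-L[1],L[2]),q) for c,L,q in o],[.4,-.35,1.6]);print('block',b,r.round(1).tolist())
  print(tf(b,(0,.032,.088)),tf(b,(0,-.038,.1)))
e=[atz(S,s(*q),.094) for q in((110,238),(170,170))];print(e,atz(S,s(140,206),.092))
print('bottle',atz(S,np.array([272,257]),0),atz(T,t(527,358),.19),'jar',atz(T,(237,232),.1))
W=cam('wrist');st=manip.sense();R=Rn.from_quat(st['tool_rot']).as_matrix()
o=-W[1].T@W[2];print('wristcam in tool',R.T@(o-st['tcp_pos']),(W[1]@R).round(2).tolist(),W[0][0,0])
E
```

```text
case [0.55038241 0.00175714 0.32794255] [[-0.2, 0.6], [-0.5, 0.2], [0.8, -1.0], [-1.1, -2.8], [0.2, -2.9], [0.5, 0.5], [-2.3, -1.2]]
lock [ 0.46707219 -0.0265873   0.124     ]
handle [ 0.53996863 -0.00178592  0.1355    ]
hinge [0.66777408 0.04169703 0.0905    ]
block [ 0.46782263 -0.3568244   3.27673397] [[37.4, 18.0], [-1.2, -1.3], [-0.3, -1.4], [-0.6, 0.5], [0.7, 0.0]]
[ 0.472134   -0.38853264  0.088     ] [ 0.46270287 -0.31917088  0.1       ]
block [ 0.46782263 -0.35682437  0.1351422 ] [[37.4, 18.0], [-1.2, -1.3], [-0.3, -1.4], [-0.6, 0.5], [0.7, 0.0]]
[ 0.46351123 -0.32511614  0.088     ] [ 0.47294242 -0.39447789  0.1       ]
[array([ 0.41931821, -0.42307426,  0.094     ]), array([ 0.41431265, -0.37395857,  0.094     ])] [ 0.41645535 -0.39887036  0.092     ]
bottle [ 0.46138355 -0.22380656  0.        ] [ 0.45429753 -0.21142769  0.19      ] jar [0.39816394 0.22504723 0.1       ]
wristcam in tool [ 0.08212336 -0.00124981 -0.14312251] [[0.0, 1.0, -0.0], [-0.95, 0.0, -0.32], [-0.32, 0.0, 0.95]] 311.1583422584335
```

```bash
python3 - <<'E'
from h import *
S=cam('scene')
s=lambda u,v:np.array([185+u/5,230+v/5])
for q,z in(((62,270),.06),((155,318),.06),((303,127),.06),((170,372),0),((310,185),0)):print(q,atz(S,s(*q),z))
for q in((1.,0,0),(0,0,0),(.4,-.4,0),(.5,-.4,0)):print(q,proj(S,q))
o=[(S,(a*.031,b*.07,z),q) for a,b,z,q in((-1,-1,.06,s(62,270)),(1,-1,.06,s(155,318)),(1,1,.06,s(303,127)),(1,-1,0,s(170,372)),(1,1,0,s(310,185)))]
b,r,tf=fit(o,[.45,-.37,0]);print('block',b,r.round(1).tolist(),tf(b,(0,.032,.088)),tf(b,(0,-.038,.088)))
E
```

```text
(62, 270) [ 0.39155475 -0.43841289  0.06      ]
(155, 318) [ 0.45174667 -0.43150054  0.06      ]
(303, 127) [ 0.43157184 -0.2947724   0.06      ]
(170, 372) [ 0.44681624 -0.42842423  0.        ]
(310, 185) [ 0.42610265 -0.29269732  0.        ]
(1.0, 0, 0) [[479.79551082 295.80436811]]
(0, 0, 0) [[211.52840595 155.88595325]]
(0.4, -0.4, 0) [[213.7893636  288.43545326]]
(0.5, -0.4, 0) [[241.08258295 306.96066315]]
block [ 0.40896194 -0.3661778   0.15630733] [[-1.1, 0.0], [-0.1, -0.5], [-0.2, -1.1], [0.5, 1.2], [0.8, 0.3]] [ 0.40398045 -0.33456792  0.088     ] [ 0.41487746 -0.40371454  0.088     ]
```

Corrected result: the block's long side lies along world y. The key stands at about (0.414,-0.398) with its bar at yaw about 1.67, and the scraper is at about (0.403,-0.329). I move above the key and look with the wrist camera.

Emit:
{"api": "drive_tool", "payload": {
  "deltas": [
    [[39, -17, 0, -0.12], [78, -34, 0, -0.24], [117, -51, 0, -0.36], [156, -68, 0, -0.48], [195, -85, 0, -0.6]]
  ],
  "jaw": 85
}}

```text
t: 0.52
tcp_pos: [0.4118, -0.3993, 0.2308]
tool_rot: [0.862, 0.507, 0.0, -0.001]
force: [0.9, -1.1, -0.1]
finger_gap: 0.994
gripper_force: 0.0
```

Emit:
{"api": "drive_tool", "payload": {
  "deltas": [
    [[0, 0, 0, -0.12], [0, 0, 0, -0.24], [0, 0, 0, -0.36], [0, 0, 0, -0.48], [0, 0, 0, -0.61]]
  ]
}}

```text
t: 0.93
tcp_pos: [0.4112, -0.4006, 0.2309]
tool_rot: [0.671, 0.741, 0.0, -0.0]
force: [0.6, 0.3, -0.1]
finger_gap: 0.997
gripper_force: 0.0
```

Emit:
{"api": "drive_tool", "payload": {
  "deltas": [
    [[0, 0, 0, 0], [0, 0, 0, 0]]
  ]
}}

```text
t: 1.1
tcp_pos: [0.411, -0.4009, 0.231]
tool_rot: [0.675, 0.738, 0.0, -0.0]
force: [-0.1, -0.6, 0.2]
finger_gap: 0.996
gripper_force: 0.0
```

```bash
python3 - <<'E'
from h import *
c,im=snap('wrist','w1.png');st=manip.sense();print(st['tcp_pos'],Rn.from_quat(st['tool_rot']).as_matrix().round(3).tolist(),st['q'].round(3),st['force'])
c,im=snap('top','t1.png')
im2=cv2.imread('pics/w1.png');cv2.imwrite('pics/w1v.png',np.hstack([cv2.resize(im2[:,:],(640,400))]))
E
```

```text
[ 0.41101821 -0.4009667   0.23101507] [[-0.09, 0.996, -0.0], [0.996, 0.09, 0.001], [0.001, -0.0, -1.0]] [-0.968  0.46   1.562  0.     1.12  -1.057] [ 0.06618061  0.60089682 -0.49836599]
```

View pics/w1.png

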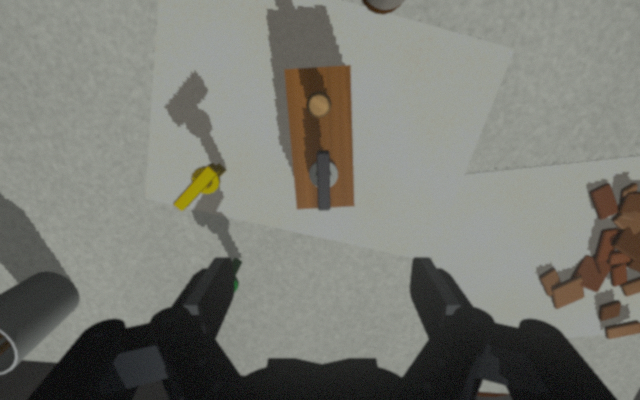

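The wrist picture shows the steel key's bar running from (322,152) to (324,209) in the block. The scraper handle's top is at (319,105), and the yellow decoy lies off to the left.

```bash
python3 - <<'E'
from h import *
c=cam('wrist');im=cv2.imread('pics/w1.png')
g=im[140:220,300:345].astype(int);m=((g.max(2)<75)).astype(np.uint8)
n,l,st,ce=cv2.connectedComponentsWithStats(m)
k=1+np.argmax(st[1:,4]);ys,xs=np.where(l==k);r=cv2.minAreaRect(np.c_[xs,ys].astype(np.float32));print(st[k],r)
b=cv2.boxPoints(r)+[300,140];print(b.round(1).tolist())
P=np.array([atz(c,q,.096) for q in b]);print(P.round(4).tolist(),P.mean(0),[np.linalg.norm(P[i]-P[i-1]).round(4) for i in range(4)])
Q=[atz(c,q,.06) for q in((286,69),(350,66),(354,206),(298,209))];print(np.round(Q,4).tolist())
E
```

```text
[  7   0  25  69 901] ((22.260318756103516, 32.645381927490234), (69.5447006225586, 22.649673461914062), 77.19573211669922)
[[303.5, 141.2], [325.6, 136.2], [341.0, 204.0], [318.9, 209.1]]
[[0.3909, -0.3606, 0.096], [0.41, -0.3544, 0.096], [0.4307, -0.4166, 0.096], [0.4102, -0.4236, 0.096]] [ 0.41043569 -0.38880625  0.096     ] [np.float64(0.0659), np.float64(0.0201), np.float64(0.0655), np.float64(0.0216)]
[[0.3681, -0.3005, 0.06], [0.4274, -0.2925, 0.06], [0.4484, -0.4303, 0.06], [0.3886, -0.4392, 0.06]]
```

```bash
python3 - <<'E'
from h import *
c=cam('wrist');im=cv2.imread('pics/w1.png')
g=im[140:220,300:345].astype(int);m=((g.max(2)<95)&(g[...,2]-g[...,0]<8)).astype(np.uint8)
for row in m[::3]:print(''.join('.#'[v] for v in row))
n,l,st,ce=cv2.connectedComponentsWithStats(m)
k=1+np.argmax(st[1:,4]);ys,xs=np.where(l==k);r=cv2.minAreaRect(np.c_[xs,ys].astype(np.float32));print(st[k],r)
b=cv2.boxPoints(r)+[300,140]
P=np.array([atz(c,q,.096) for q in b]);print(P.round(4).tolist(),P.mean(0),[np.linalg.norm(P[i]-P[i-1]).round(4) for i in range(4)])
E
```

```text
.............................................
.............................................
.............................................
.............................................
..................##########.................
.................############................
.................############................
.................#############...............
..............################...............
............##################...............
..........####################...............
..........#####################..............
...........###################...............
............##################...............
.............#################...............
.................#############...............
...................##########................
...................##########................
...................##########................
...................##########................
...................##########................
...................##########................
...................##########................
...................######.#..................
.............................................
.............................................
.............................................
[ 10  11  21  59 785] ((20.0, 40.0), (58.0, 20.0), 90.0)
[[0.3973, -0.3688, 0.096], [0.4152, -0.3671, 0.096], [0.4207, -0.4226, 0.096], [0.4017, -0.4243, 0.096]] [ 0.40873525 -0.39569526  0.096     ] [np.float64(0.0557), np.float64(0.018), np.float64(0.0557), np.float64(0.0191)]
```

```bash
python3 - <<'E'
from h import *
c=cam('wrist');a=atz(c,(322.5,151.3),.096);b=atz(c,(323.6,209.5),.096);m=(a+b)/2;d=a-b
st=manip.sense();R=Rn.from_quat(st['tool_rot']).as_matrix()
print(a,b,m,'yaw',np.arctan2(d[1],d[0]),'toolyaw',np.arctan2(R[1,0],R[0,0]),'shift',R.T@(np.array([m[0],m[1],.069])-st['tcp_pos'])*1000)
E
```

```text
[ 0.40851832 -0.3680221   0.096     ] [ 0.41468785 -0.4236315   0.096     ] [ 0.41160308 -0.3958268   0.096     ] yaw 1.6812884620850184 toolyaw 1.6612257679991544 shift [  5.02994734   1.10938927 162.06746854]
```

Emit:
{"api": "drive_tool", "payload": {
  "deltas": [
    [[5, 1, 35, -0.02], [5, 1, 70, -0.02], [5, 1, 105, -0.02], [5, 1, 138, -0.02], [5, 1, 159, -0.02]]
  ],
  "jaw": 60
}}

```text
t: 1.62
tcp_pos: [0.4106, -0.3947, 0.0692]
tool_rot: [0.667, 0.745, 0.0, -0.002]
force: [-0.3, -0.2, -0.3]
finger_gap: 0.705
gripper_force: 0.0
```

Emit:
{"api": "drive_tool", "payload": {
  "deltas": [
    [[0, 0, 0, 0], [0, 0, 0, 0], [0, 0, 0, 0], [0, 0, 0, 0], [0, 0, 0, 0]]
  ],
  "jaw": 0,
  "force": 70
}}

```text
t: 2.03
tcp_pos: [0.4126, -0.3973, 0.0743]
tool_rot: [0.666, 0.746, -0.001, 0.002]
force: [-0.2, 0.1, 2.2]
finger_gap: 0.138
gripper_force: 68.4
```

Emit:
{"api": "drive_tool", "payload": {
  "deltas": [
    [[0, 0, 0, 0], [0, 0, 0, 0], [0, 0, 0, 0], [0, 0, 0, 0]]
  ]
}}

```text
t: 2.37
tcp_pos: [0.4126, -0.3973, 0.0743]
tool_rot: [0.666, 0.746, -0.0, 0.002]
force: [-0.7, 0.0, 7.3]
finger_gap: 0.136
gripper_force: 68.8
```

Emit:
{"api": "drive_tool", "payload": {
  "deltas": [
    [[0, 0, -15, 0], [0, 0, -50, 0], [0, 0, -90, 0], [0, 0, -130, 0], [0, 0, -170, 0]]
  ]
}}

```text
t: 2.78
tcp_pos: [0.4112, -0.3953, 0.2441]
tool_rot: [0.666, 0.746, 0.0, -0.0]
force: [1.0, -1.9, -0.9]
finger_gap: 0.133
gripper_force: 68.4
```

Emit:
{"api": "drive_tool", "payload": {
  "deltas": [
    [[0, 0, -40, 0], [0, 0, -60, 0], [0, 0, -60, 0]]
  ]
}}

```text
t: 3.03
tcp_pos: [0.4135, -0.3983, 0.3087]
tool_rot: [0.666, 0.746, -0.001, 0.006]
force: [0.8, -0.7, -1.8]
finger_gap: 0.134
gripper_force: 68.5
```

```bash
python3 - <<'E'
from h import *
st=manip.sense();R=Rn.from_quat(st['tool_rot']).as_matrix();y=np.arctan2(R[1,0],R[0,0])
print(st['tcp_pos'],y,st['force'],st['finger_gap'])
t=np.array([.4671,-.0266,.300]);print(R.T@(t-st['tcp_pos'])*1000, 'turn',-(1.899-y))
E
```

```text
[ 0.41352488 -0.39831193  0.30872038] 1.6838618660097606 [ 0.8089161  -0.7248638  -1.76366142] 0.13389063935906528
[363.36947568  95.14066179   5.19401751] turn -0.2151381339902394
```

Emit:
{"api": "drive_tool", "payload": {
  "deltas": [
    [[36, 9, 0, -0.02], [72, 19, 0, -0.04], [108, 28, 0, -0.06], [145, 38, 0, -0.08], [182, 48, 0, -0.108]]
  ]
}}

```text
t: 3.45
tcp_pos: [0.4376, -0.2073, 0.3006]
tool_rot: [0.625, 0.781, 0.0, -0.002]
force: [2.0, 0.6, -2.0]
finger_gap: 0.136
gripper_force: 68.5
```

Emit:
{"api": "drive_tool", "payload": {
  "deltas": [
    [[41, 5, 0, -0.02], [80, 9, 0, -0.04], [120, 14, 0, -0.06], [158, 20, 0, -0.08], [181, 27, 0, -0.107]]
  ]
}}

```text
t: 3.87
tcp_pos: [0.4221, -0.0233, 0.3006]
tool_rot: [0.581, 0.814, -0.0, -0.003]
force: [1.1, -0.3, -1.6]
finger_gap: 0.135
gripper_force: 68.5
```

Emit:
{"api": "drive_tool", "payload": {
  "deltas": [
    [[0, 0, 0, 0], [0, 0, 0, 0], [0, 0, 0, 0]]
  ]
}}

```text
t: 4.12
tcp_pos: [0.4251, -0.0275, 0.3016]
tool_rot: [0.582, 0.813, -0.0, -0.001]
force: [-0.2, 0.1, -1.3]
finger_gap: 0.14
gripper_force: 68.6
```

```bash
python3 - <<'E'
from h import *
st=manip.sense();c,im=snap('wrist','w2.png');R=Rn.from_quat(st['tool_rot']).as_matrix();y=np.arctan2(R[1,0],R[0,0])
print(st['tcp_pos'],y,st['force'],st['finger_gap'],st['q'],st['tool_rot'])
print(proj(c,[[.4671,-.0266,.124],st['tcp_pos']-[0,0,.064]]))
snap('top','t2.png');snap('scene','s2.png')
cv2.imwrite('pics/t2c.png',cv2.resize(cv2.imread('pics/w2.png')[60:360,180:480],None,fx=2,fy=2,interpolation=3))
E
```

```text
[ 0.4251338  -0.02748093  0.30155969] 1.8989890688113464 [-0.24975532  0.11971653 -1.28826863] 0.13966545458364898 [-3.27706197e-01  1.61113633e-01  1.80557173e+00 -6.56291756e-04
  1.17616797e+00 -6.55646434e-01] [ 5.82093946e-01  8.13121239e-01 -4.72368705e-04 -5.15665361e-04]
[[359.12674046 186.62058809]
 [321.85338262 215.07253987]]
```

View pics/t2c.png

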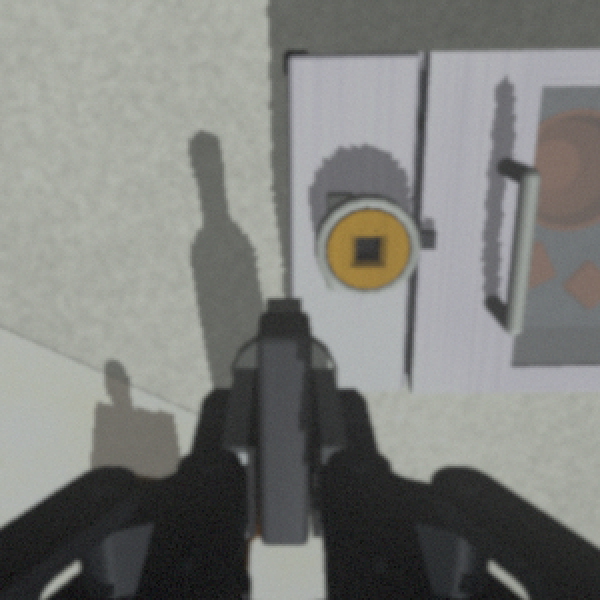

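The picture is a wrist crop from (180,60), enlarged 2x. The lock recess is at crop (369,250), which is pixel (364.5,184.5). The lid gap runs from (424,55) to (408,388), the handle bar from (534,172) to (514,330), and the gripped key bar's top face from v 338 to v 545 at u of about 285.

```bash
python3 - <<'E'
from h import *
st=manip.sense();c=cam('wrist');R=Rn.from_quat(st['tool_rot']).as_matrix();p=st['tcp_pos']
q=lambda u,v:(180+u/2,60+v/2)
im=cv2.imread('pics/w2.png')
# refine: brass disc & recess
hsv=cv2.cvtColor(im,cv2.COLOR_BGR2HSV)
m=((hsv[...,1]>120)&(hsv[...,0]>12)&(hsv[...,0]<30)).astype(np.uint8)[140:220,330:400]
cn=max(cv2.findContours(m,0,1)[0],key=cv2.contourArea);e=cv2.fitEllipse(cn);print('disc',e)
g=im[140:220,330:400].max(2)<75;hm=np.zeros_like(m);cv2.drawContours(hm,[cn],-1,1,-1);ys,xs=np.where(g&(cv2.erode(hm,np.ones((9,9)))>0))
print('recess px',xs.mean()+330,ys.mean()+140,len(xs))
dc=np.array(e[0])+[330,140];L=atz(c,dc,.124);print('lock(disc)',L)
a,b=atz(c,q(424,55),.1),atz(c,q(408,388),.1);print('gap yaw',np.arctan2(*(a-b)[[1,0]]),a,b)
a,b=atz(c,q(534,172),.1405),atz(c,q(514,330),.1405);print('handle yaw',np.arctan2(*(a-b)[[1,0]]),(a+b)/2)
zt=p[2]+.0217
for k in((285,338),(284,545)):print('bar in tool',R.T@(atz(c,q(*k),zt)-p)*1000)
# top view lock
T=cam('top');t=cv2.imread('pics/top0.png');h=cv2.cvtColor(t,cv2.COLOR_BGR2HSV)
m=((h[...,1]>120)&(h[...,0]>12)&(h[...,0]<30)).astype(np.uint8)[195:225,290:325]
cn=max(cv2.findContours(m,0,1)[0],key=cv2.contourArea);e=cv2.minEnclosingCircle(cn);print('top lock',e,atz(T,np.array(e[0])+[290,195],.124))
E
```

```text
disc ((33.63895034790039, 44.011741638183594), (37.49997329711914, 39.477210998535156), 65.55538940429688)
recess px 363.78991596638656 184.7983193277311 119
lock(disc) [ 0.47132855 -0.02337577  0.124     ]
gap yaw 1.918473031250468 [0.46688158 0.07861986 0.1       ] [ 0.53360609 -0.10549962  0.1       ]
handle yaw 1.8993176716298783 [0.54444102 0.0028945  0.1405    ]
bar in tool [ 28.03899      0.29883732 -21.69547233]
bar in tool [-26.56315513   0.12400626 -21.70457784]
top lock ((16.16666603088379, 15.833333015441895), 5.296850204467773) [ 0.46970194 -0.02372606  0.124     ]
```

```bash
python3 - <<'E'
from h import *
st=manip.sense();R=Rn.from_quat(st['tool_rot']).as_matrix()
print(R.T@(np.array([.4710,-.0232,.205])-st['tcp_pos'])*1000)
E
```

```text
[-9.67354956 44.75334621 96.87965911]
```

Emit:
{"api": "drive_tool", "payload": {
  "deltas": [
    [[-5, 22, 10, 0], [-10, 45, 30, 0], [-10, 45, 60, 0], [-10, 45, 90, 0], [-10, 45, 97, 0]]
  ]
}}

```text
t: 4.68
tcp_pos: [0.4688, -0.0226, 0.2013]
tool_rot: [0.583, 0.812, -0.002, -0.004]
force: [-0.5, 0.5, -2.3]
finger_gap: 0.138
gripper_force: 68.7
```

Emit:
{"api": "drive_tool", "payload": {
  "deltas": [
    [[0, 0, 0, 0], [0, 0, 0, 0], [0, 0, 0, 0]]
  ]
}}

```text
t: 4.93
tcp_pos: [0.4726, -0.023, 0.2068]
tool_rot: [0.582, 0.813, 0.001, 0.002]
force: [0.4, 0.1, -1.0]
finger_gap: 0.137
gripper_force: 68.7
```

```bash
python3 - <<'E'
from h import *
st=manip.sense();c,im=snap('wrist','w3.png');R=Rn.from_quat(st['tool_rot']).as_matrix();p=st['tcp_pos']
print(p,np.arctan2(R[1,0],R[0,0]),st['force'],R.T@(np.array([.4710,-.0232,.205])-p)*1000)
print(proj(c,[[.4710,-.0232,.124],p-[0,0,.064]]))
a=cv2.resize(im[100:350,190:450,::-1],None,fx=2,fy=2,interpolation=3);cv2.imwrite('pics/w3c.png',a)
E
```

```text
[ 0.4726082  -0.02301956  0.20678287] 1.8980072042993803 [ 0.38311005  0.09281396 -1.04986057] [ 0.34942745 -1.58568332  1.77792135]
[[319.3574672  205.31919337]
 [321.45899676 214.84284767]]
```

View pics/w3c.png

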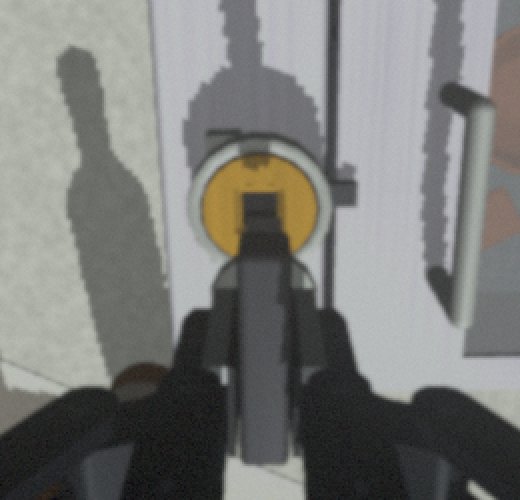

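The recess mouth is at crop (261,210), directly below the shank and square to it, so I lower the key gently.

Emit:
{"api": "drive_tool", "payload": {
  "deltas": [
    [[1, 0, 5, 0], [1, 0, 10, 0], [1, 0, 14, 0], [1, 0, 18, 0], [1, 0, 22, 0]]
  ]
}}

```text
t: 5.4
tcp_pos: [0.471, -0.0212, 0.1829]
tool_rot: [0.582, 0.813, -0.0, -0.0]
force: [0.0, 1.2, -1.4]
finger_gap: 0.143
gripper_force: 68.7
```

Emit:
{"api": "drive_tool", "payload": {
  "deltas": [
    [[0, 0, 3, 0], [0, 0, 6, 0], [0, 0, 9, 0], [0, 0, 9, 0]]
  ]
}}

```text
t: 5.73
tcp_pos: [0.4709, -0.0213, 0.1737]
tool_rot: [0.582, 0.813, -0.0, -0.0]
force: [0.6, -0.4, -2.5]
finger_gap: 0.133
gripper_force: 68.7
```

Emit:
{"api": "drive_tool", "payload": {
  "deltas": [
    [[0, 0, 3, 0], [0, 0, 5, 0], [0, 0, 7, 0], [0, 0, 7, 0]]
  ]
}}

```text
t: 6.07
tcp_pos: [0.4718, -0.0216, 0.1681]
tool_rot: [0.582, 0.813, 0.0, 0.001]
force: [-0.3, -1.2, 5.9]
finger_gap: 0.136
gripper_force: 69.5
```

Seated; it bottoms with 6 N. Now I turn clockwise.

Emit:
{"api": "drive_tool", "payload": {
  "deltas": [
    [[0, 0, 0, 0.11], [0, 0, 0, 0.22], [0, 0, 0, 0.33], [0, 0, 0, 0.44], [0, 0, 0, 0.55]]
  ]
}}

```text
t: 6.48
tcp_pos: [0.4719, -0.0218, 0.1682]
tool_rot: [0.782, 0.623, 0.0, 0.001]
force: [-0.8, -1.1, 4.6]
finger_gap: 0.138
gripper_force: 69.2
```

Emit:
{"api": "drive_tool", "payload": {
  "deltas": [
    [[0, 0, 0, 0.11], [0, 0, 0, 0.22], [0, 0, 0, 0.33], [0, 0, 0, 0.44], [0, 0, 0, 0.55]]
  ]
}}

```text
t: 6.9
tcp_pos: [0.4723, -0.0222, 0.1682]
tool_rot: [0.922, 0.387, 0.001, 0.002]
force: [-0.5, -2.6, 2.9]
finger_gap: 0.137
gripper_force: 69.1
```

```bash
python3 - <<'E'
from h import *
st=manip.sense();R=Rn.from_quat(st['tool_rot']).as_matrix()
print(st['tcp_pos'],np.arctan2(R[1,0],R[0,0]),st['force'],st['ft_torque'],st['finger_gap'])
E
```

```text
[ 0.47234079 -0.02216333  0.16816632] 0.7946821223818396 [-0.47537223 -2.62534872  2.86589777] [-0.47540266 -0.05030006  0.1664371 ] 0.13660291471488567
```

Turned 1.1 rad so far. I go to the stop at about 1.3 in small steps.

Emit:
{"api": "drive_tool", "payload": {
  "deltas": [
    [[0, 0, 0, 0.07], [0, 0, 0, 0.13], [0, 0, 0, 0.18], [0, 0, 0, 0.18], [0, 0, 0, 0.18]]
  ]
}}

```text
t: 7.32
tcp_pos: [0.4723, -0.0221, 0.1681]
tool_rot: [0.952, 0.305, 0.001, 0.001]
force: [1.4, -3.9, 5.7]
finger_gap: 0.135
gripper_force: 69.4
```

Emit:
{"api": "drive_tool", "payload": {
  "deltas": [
    [[0, 0, 0, 0.04], [0, 0, 0, 0.07], [0, 0, 0, 0.07], [0, 0, 0, 0.07], [0, 0, 0, 0.07]]
  ]
}}

```text
t: 7.73
tcp_pos: [0.4724, -0.0221, 0.1681]
tool_rot: [0.962, 0.272, 0.001, 0.001]
force: [0.6, -2.6, 5.9]
finger_gap: 0.137
gripper_force: 70.1
```

```bash
python3 - <<'E'
from h import *
st=manip.sense();R=Rn.from_quat(st['tool_rot']).as_matrix()
print(st['tcp_pos'],np.arctan2(R[1,0],R[0,0]),st['force'],st['ft_torque'],st['finger_gap'])
c,im=snap('scene','s3.png');a=cv2.imread('pics/scene0.png')[165:255,285:400];b=cv2.imread('pics/s3.png')[140:255,285:400]
cv2.imwrite('pics/s3c.png',cv2.resize(b,None,fx=4,fy=4,interpolation=3))
E
```

```text
[ 0.47236396 -0.02208833  0.16813849] 0.551401606800842 [ 0.578219   -2.60099022  5.88511449] [-0.63275387 -0.11623698  0.26542336] 0.13701108106798304
```

View pics/s3c.png

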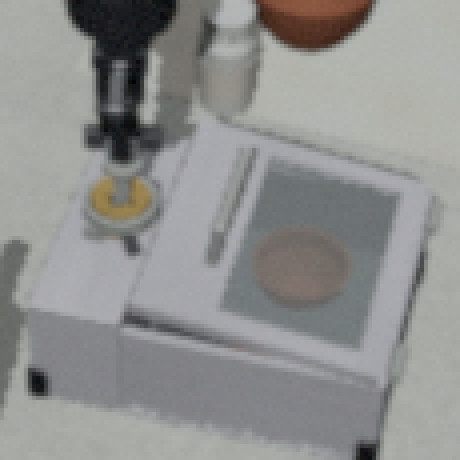

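The scene crop shows the key in the lock and the lid ajar. I push a little further to confirm the stop by torque.

Emit:
{"api": "drive_tool", "payload": {
  "deltas": [
    [[0, 0, 0, 0.04], [0, 0, 0, 0.08], [0, 0, 0, 0.08], [0, 0, 0, 0.08], [0, 0, 0, 0.08]]
  ]
}}

```text
t: 8.2
tcp_pos: [0.4723, -0.0221, 0.1681]
tool_rot: [0.972, 0.234, 0.001, 0.001]
force: [0.6, -3.6, 4.8]
finger_gap: 0.134
gripper_force: 72.7
```

```bash
python3 - <<'E'
from h import *
st=manip.sense();R=Rn.from_quat(st['tool_rot']).as_matrix()
print(np.arctan2(R[1,0],R[0,0]),st['force'],st['ft_torque'],st['finger_gap'])
E
```

```text
0.47237886527333506 [ 0.62884061 -3.64275474  4.80167215] [-0.70967894 -0.1523014   0.48468403] 0.13396693435291973
```

The torque rises to 0.48 N m, so it is at the stop. I ease off slightly, release fully open and let it spring back.

Emit:
{"api": "drive_tool", "payload": {
  "deltas": [
    [[0, 0, 0, -0.06], [0, 0, 0, -0.06]]
  ]
}}

```text
t: 8.37
tcp_pos: [0.4723, -0.0221, 0.1681]
tool_rot: [0.965, 0.263, 0.001, 0.001]
force: [0.9, -2.4, 6.1]
finger_gap: 0.137
gripper_force: 69.6
```

Emit:
{"api": "drive_tool", "payload": {
  "deltas": [
    [[0, 0, 0, 0], [0, 0, 0, 0], [0, 0, 0, 0], [0, 0, 0, 0], [0, 0, 0, 0]]
  ],
  "jaw": 85
}}

```text
t: 8.78
tcp_pos: [0.4704, -0.0209, 0.167]
tool_rot: [0.965, 0.261, -0.001, -0.001]
force: [-0.2, 0.2, 1.1]
finger_gap: 0.835
gripper_force: 0.0
```

Emit:
{"api": "drive_tool", "payload": {
  "deltas": [
    [[0, 0, 0, 0], [0, 0, 0, 0], [0, 0, 0, 0], [0, 0, 0, 0], [0, 0, 0, 0]]
  ]
}}

```text
t: 9.2
tcp_pos: [0.471, -0.0213, 0.1673]
tool_rot: [0.965, 0.261, -0.0, -0.0]
force: [0.5, 0.3, -0.9]
finger_gap: 0.994
gripper_force: 0.0
```

Emit:
{"api": "drive_tool", "payload": {
  "deltas": [
    [[0, 0, 0, 0], [0, 0, -10, 0], [0, 0, -40, 0], [0, 0, -75, 0], [0, 0, -110, 0]]
  ]
}}

```text
t: 9.62
tcp_pos: [0.4703, -0.0211, 0.278]
tool_rot: [0.965, 0.261, -0.001, -0.001]
force: [0.7, -0.8, -0.1]
finger_gap: 0.995
gripper_force: 0.0
```

Emit:
{"api": "drive_tool", "payload": {
  "deltas": [
    [[0, 0, 0, -0.12], [0, 0, 0, -0.24], [0, 0, 0, -0.36], [0, 0, 0, -0.48], [0, 0, 0, -0.6]]
  ],
  "jaw": 50
}}

```text
t: 10.03
tcp_pos: [0.4709, -0.0212, 0.2775]
tool_rot: [0.843, 0.537, 0.0, 0.0]
force: [-0.1, -0.7, -0.4]
finger_gap: 0.586
gripper_force: 0.0
```

Emit:
{"api": "drive_tool", "payload": {
  "deltas": [
    [[0, 0, 0, -0.12], [0, 0, 0, -0.24], [0, 0, 0, -0.36], [0, 0, 0, -0.48], [0, 0, 0, -0.6]]
  ]
}}

```text
t: 10.45
tcp_pos: [0.4709, -0.0212, 0.2773]
tool_rot: [0.647, 0.763, -0.0, -0.0]
force: [0.4, 0.1, 1.4]
finger_gap: 0.585
gripper_force: 0.0
```

Emit:
{"api": "drive_tool", "payload": {
  "deltas": [
    [[0, 0, 0, -0.12], [0, 0, 0, -0.17], [0, 0, 0, -0.17], [0, 0, 0, -0.17], [0, 0, 0, -0.17]]
  ]
}}

```text
t: 10.87
tcp_pos: [0.471, -0.0213, 0.2773]
tool_rot: [0.583, 0.813, -0.0, -0.0]
force: [-0.5, -0.7, -0.6]
finger_gap: 0.588
gripper_force: 0.0
```

```bash
python3 - <<'E'
from h import *
st=manip.sense();c,im=snap('wrist','w4.png');R=Rn.from_quat(st['tool_rot']).as_matrix();p=st['tcp_pos']
print(p,np.arctan2(R[1,0],R[0,0]),st['finger_gap'],st['force'])
a=cv2.resize(im[100:400,200:600,::-1],None,fx=2,fy=2,interpolation=3);cv2.imwrite('pics/w4c.png',a)
yaw=.331;d=np.array([np.cos(yaw),np.sin(yaw),0]);hinge=np.array([.4715,-.0222,.0905])+.212*d
th=.13;H=hinge-.1423*np.cos(.3217+th)*d+[0,0,.1423*np.sin(.3217+th)];n=np.array([-d[1],d[0],0])
print(H,proj(c,[H+.04*n,H,H-.04*n,[.4715,-.0222,.190]]))
E
```

```text
[ 0.47097056 -0.02127004  0.27729569] 1.8976103962725648 0.5875969511267515 [-0.52951822 -0.72602993 -0.57441288]
[0.55091361 0.0050899  0.15261333] [[419.31994993 146.29190369]
 [415.04068225 190.63882444]
 [411.13449135 231.11947477]
 [321.98655046 205.23234808]]
```

View pics/w4c.png

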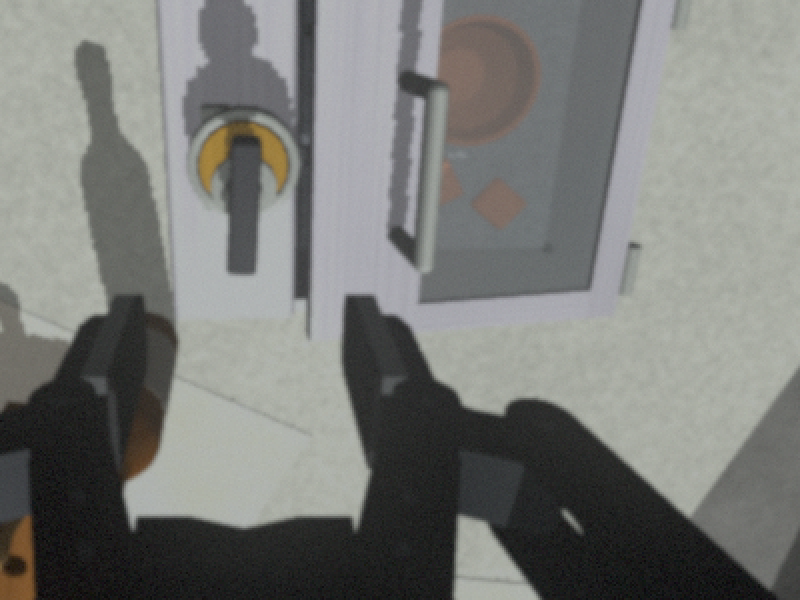

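The wrist crop, from (200,100) at 2x, shows the key standing in the lock at crop (244,205) with the gripper clear. The lid is ajar and its handle bar runs from (440,85) to (427,270), within 2 mm of the prediction. I work out the grasp and the arc.

```bash
python3 - <<'E'
from h import *
st=manip.sense();R=Rn.from_quat(st['tool_rot']).as_matrix();p=st['tcp_pos']
print(R.T@(np.array([.5524,.0056,.1336])-p)*1000)
f=lambda th:np.array([-142.3*np.cos(.3217+th),142.3*np.sin(.3217+th)])
for a in np.arange(.13,1.46,.1):print(round(a,2),(f(a)-f(.13)).round(0))
print(f(1.35)-f(.13))
E
```

```text
[ -0.7084442   85.74608046 143.69753375]
0.13 [0. 0.]
0.23 [ 7. 12.]
0.33 [15. 24.]
0.43 [24. 35.]
0.53 [34. 45.]
0.63 [45. 54.]
0.73 [57. 61.]
0.83 [70. 68.]
0.93 [83. 73.]
1.03 [97. 77.]
1.13 [111.  79.]
1.23 [125.  80.]
1.33 [140.  80.]
1.43 [154.  78.]
[142.36245469  79.46286394]
```

Emit:
{"api": "drive_tool", "payload": {
  "deltas": [
    [[0, 35, 10, 0], [0, 70, 20, 0], [-1, 86, 50, 0], [-1, 86, 80, 0], [-1, 86, 100, 0]]
  ]
}}

```text
t: 11.33
tcp_pos: [0.5529, 0.006, 0.1748]
tool_rot: [0.582, 0.813, -0.0, -0.001]
force: [-0.9, 1.2, -0.9]
finger_gap: 0.588
gripper_force: 0.0
```

Emit:
{"api": "drive_tool", "payload": {
  "deltas": [
    [[0, 0, 20, 0], [0, 0, 35, 0], [0, 0, 43, 0], [0, 0, 43, 0], [0, 0, 43, 0]]
  ]
}}

```text
t: 11.75
tcp_pos: [0.553, 0.0054, 0.1344]
tool_rot: [0.582, 0.813, -0.0, -0.0]
force: [-0.1, 0.4, -0.2]
finger_gap: 0.583
gripper_force: 0.0
```

Emit:
{"api": "drive_tool", "payload": {
  "deltas": [
    [[0, 0, 0, 0], [0, 0, 0, 0], [0, 0, 0, 0], [0, 0, 0, 0], [0, 0, 0, 0]]
  ],
  "jaw": 0,
  "force": 30
}}

```text
t: 12.17
tcp_pos: [0.5502, 0.0043, 0.135]
tool_rot: [0.581, 0.814, -0.003, -0.001]
force: [-5.8, -4.7, 4.2]
finger_gap: 0.102
gripper_force: 29.4
```

Emit:
{"api": "drive_tool", "payload": {
  "deltas": [
    [[0, 0, 0, 0], [0, 0, 0, 0]]
  ]
}}

```text
t: 12.33
tcp_pos: [0.5501, 0.0043, 0.135]
tool_rot: [0.581, 0.814, -0.003, -0.002]
force: [-5.5, -4.3, 5.1]
finger_gap: 0.107
gripper_force: 29.4
```

Gripped (10 mm bar). Lifting along the arc.

Emit:
{"api": "drive_tool", "payload": {
  "deltas": [
    [[0, 4, -12, 0], [0, 12, -24, 0], [0, 21, -35, 0], [0, 31, -45, 0], [0, 42, -54, 0]]
  ]
}}

```text
t: 12.75
tcp_pos: [0.5902, 0.0185, 0.1891]
tool_rot: [0.582, 0.813, -0.002, -0.002]
force: [-4.9, -1.7, 0.9]
finger_gap: 0.105
gripper_force: 29.4
```

Emit:
{"api": "drive_tool", "payload": {
  "deltas": [
    [[0, 12, -7, 0], [0, 25, -14, 0], [0, 38, -19, 0], [0, 52, -23, 0], [0, 52, -23, 0]]
  ]
}}

```text
t: 13.17
tcp_pos: [0.6437, 0.0373, 0.2137]
tool_rot: [0.582, 0.813, 0.002, 0.001]
force: [-2.6, 2.8, 9.1]
finger_gap: 0.105
gripper_force: 30.9
```

```bash
python3 - <<'E'
from h import *
st=manip.sense();p=st['tcp_pos']
d=np.array([np.cos(.331),np.sin(.331),0]);hinge=np.array([.4715,-.0222,.0905])+.212*d
v=p+[0,0,.019]-hinge;print(p,v@d,v[2],np.arctan2(v[2],-(v@d))-.3217,st['force'],st['finger_gap'])
E
```

```text
[0.6436952  0.03732458 0.2136856 ] -0.0298071007827876 0.14218560120701998 1.0424535915416615 [-2.64134588  2.76781601  9.0908745 ] 0.10489444559583065
```

Emit:
{"api": "drive_tool", "payload": {
  "deltas": [
    [[0, 10, -4, 0], [0, 21, -5, 0], [0, 32, -6, 0], [0, 40, -5, 0], [0, 46, -5, 0]]
  ]
}}

```text
t: 13.58
tcp_pos: [0.6849, 0.0518, 0.2166]
tool_rot: [0.582, 0.813, 0.0, -0.001]
force: [-3.9, 2.4, 3.8]
finger_gap: 0.1
gripper_force: 30.2
```

Emit:
{"api": "drive_tool", "payload": {
  "deltas": [
    [[0, 2, 0, 0], [0, 2, 0, 0], [0, 2, 0, 0]]
  ]
}}

```text
t: 13.83
tcp_pos: [0.6853, 0.0519, 0.2165]
tool_rot: [0.582, 0.813, -0.001, -0.002]
force: [-4.7, 3.3, 4.7]
finger_gap: 0.102
gripper_force: 30.3
```

```bash
python3 - <<'E'
from h import *
st=manip.sense();p=st['tcp_pos']
d=np.array([np.cos(.331),np.sin(.331),0]);hinge=np.array([.4715,-.0222,.0905])+.212*d
v=p+[0,0,.019]-hinge;print(p,v@d,v[2],np.arctan2(v[2],-(v@d))-.3217,st['force'],st['finger_gap'])
E
```

```text
[0.68528006 0.0519139  0.21650632] 0.014261808484930472 0.14500632178050715 1.3471340334435942 [-4.68201617  3.34797841  4.74370956] 0.10192546675100633
```

The lid is at its stop (about 1.35). I open narrowly so the front finger clears the lid plate, then go straight up.

Emit:
{"api": "drive_tool", "payload": {
  "deltas": [
    [[0, 0, 0, 0], [0, 0, 0, 0], [0, 0, 0, 0], [0, 0, 0, 0]]
  ],
  "jaw": 22
}}

```text
t: 14.17
tcp_pos: [0.6877, 0.0506, 0.2162]
tool_rot: [0.582, 0.813, 0.0, 0.001]
force: [-0.3, -0.5, 0.2]
finger_gap: 0.258
gripper_force: 0.0
```

Emit:
{"api": "drive_tool", "payload": {
  "deltas": [
    [[0, 0, -5, 0], [0, 0, -15, 0], [0, 0, -35, 0], [0, 0, -65, 0], [0, 0, -100, 0]]
  ]
}}

```text
t: 14.58
tcp_pos: [0.6863, 0.0511, 0.3162]
tool_rot: [0.582, 0.813, -0.001, -0.002]
force: [1.3, -0.3, 0.5]
finger_gap: 0.259
gripper_force: 0.0
```

Emit:
{"api": "drive_tool", "payload": {
  "deltas": [
    [[20, 0, -20, 0], [50, 0, -20, 0], [50, 0, -20, 0], [50, 0, -20, 0]]
  ]
}}

```text
t: 14.92
tcp_pos: [0.6709, 0.0999, 0.3381]
tool_rot: [0.581, 0.814, 0.001, 0.001]
force: [0.3, 0.3, -0.2]
finger_gap: 0.256
gripper_force: 0.0
```

```bash
python3 - <<'E'
from h import *
st=manip.sense();print(st['t'],st['tcp_pos'],st['force'])
_,a=snap('top','t5.png');_,b=snap('scene','s5.png')
A=cv2.resize(a[120:270,180:390],(560,400),interpolation=3)[:,:,::-1];B=b[90:310,180:410,::-1]
B=cv2.resize(B,(418,400),interpolation=3);o=np.hstack([A,B]);cv2.imwrite('pics/fin.png',cv2.resize(o,(800,int(400*800/o.shape[1]))))
E
```

```text
14.9167 [0.6709137  0.0998836  0.33811879] [ 0.30180556  0.31302778 -0.18495659]
```

View pics/fin.png

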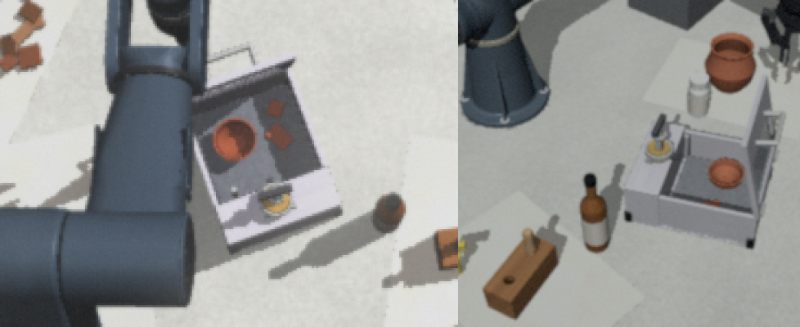

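The final picture shows the lid standing open, the key upright in the lock, the bystanders in place and the gripper clear. I hand in.

```bash
python3 -c "
from station import manip
print(manip.sign_off())"
```

```text
the job is handed in; nothing more can be done
None
```

The job is handed in at about 15 s of the 66 s allowed: the lid stands open at its stop (about 1.35 rad), the key is upright in the lock after springing back, the final pictures show the bottle, jar, pot and scraper undisturbed, and no score was returned.

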